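# Couple a ring holder to the ball stand and latch it

### The job

Mount the ring holder on the bench stand: lower its socket over the stand's ball and push it straight down until it snaps fully home and the indicator pin in its top stands up, then press its latch lever all the way down and let go. The stand's post was set to a height nobody noted, so feel for the ball, and be gentle: about 15 N is enough to seat it, and neither the socket nor the lever may ever be pushed with more than 25 N. Leave the tip box, the rubber bulb, the beaker and the brass weight where they are.

Things in the scene. Friction and masses are not known exactly. Their poses are not given: they have to be found in the camera images.
- coupler: the loose ring holder, 0.27 to 0.4 kg, grey metal: upright round socket (54 mm outside, 40 mm high, open below), grip block on top, steel ring (40 mm outside, 7 mm bar) on an arm to +x, centred 64 mm from the axis and 25 mm up; latch lever on the -x side. Origin: on the socket's axis at the underside of its rim, on which it stands at the start; z up.
- grip (a point): middle of the ring holder's grip block, 58 mm above the rim: 40 mm long along the coupler's x, 22 mm wide along y, from 40 to 76 mm above the rim; grasp it across y from above. Axes as the coupler's.
- socket_mouth (a point): centre of the socket's mouth (= coupler origin). Bore 32.4 mm, mouth flared to 42 mm. Two sprung plunger noses inside meet the ball 14 mm before home (5 to 10 N to pass) and snap under it 6 mm before home; the last 5 mm push the stiff indicator pin up (about 10 N) until the rim lies flat on the stand's collar, where the force climbs steeply. Its own weight does not seat it.
- stand: the fixed bench stand: dark round base 90 mm across and 14 mm thick, sleeve and post, a steel collar 54 mm across and on top a steel ball 30 mm in diameter, its centre 16 mm above the collar's top. Origin: centre of the base's underside; z up; the ball is straight above it. Nothing on it turns or tips.
- sleeve (a point): top of the stand's fixed sleeve, 43 mm above the base's underside. The post's height setting above it is not measured: with the cushion unloaded, the ball's centre is 80 to 125 mm above the stand's origin, so the rim of the fitted coupler lies 64 to 109 mm above it (less what the cushion gives).
- cushion (a joint): how far the stiff spring cushion that carries the stand's ball and collar is pressed down, m: 0 unloaded, 0.008 at most; it gives about 1 mm for each 8 N (next to nothing under the fitted coupler's own weight; 3.8 mm is too much). It is the black rubber part below the collar.
- seat_pin (a joint): the stiff steel indicator pin in the middle of the grip block's top (6 mm thick, flush with the top at the start): how far the ball has pushed it up, m; 0 when empty, about 0.005 (standing 5 mm proud) when the socket is fully home; it stays where it is pushed
- lever (a joint): angle of the latch lever, rad: 0 = raised (open), 0.6 = all the way down (latched, level); it stays where it is put. Axle along the coupler's y, 24 mm from the socket's axis on the -x side, 30 mm above the rim; the lever points to -x, 55 mm long. Its pawl goes under the ball, so shut it only once the socket is home; moving it takes 3 to 8 N at the pad.
- lever_pad (a point): middle of the upper face of the lever's flat end pad (18 x 22 mm), 46 mm from the axle; this is where to press down. When the lever is fully down it is 70 mm from the socket's axis on the coupler's -x side and 35 mm above the rim.
- tip_box: bystander: blue pipette tip box with clear lid, 120 x 91 x 77 mm; origin at its underside
- bulb: bystander: red rubber pipette bulb, 50 mm across, 72 mm high; origin at its underside
- beaker: bystander: glass beaker, 74 x 82 x 93 mm; origin at its underside
- weight: bystander: brass weight, 22 mm across, 34 mm high; origin at its underside
Not all that is in view belongs to the job. Leave any purple look-alike of the stand alone.

How it is judged (in metres and radians):
On the way, in this order (a step that is already met when the one before it is completed fails the run):
1. the socket is snapped fully home on the ball (indicator pin up, over the stand) while the lever is still up (value of joint seat_pin above 0.0035 m and horizontal distance between coupler and stand below 0.004 m and value of joint lever below 0.3 rad), for 0.2 s.
2. the latch lever is pressed all the way down with the socket still home (value of joint lever above 0.52 rad and value of joint seat_pin above 0.0035 m), for 0.2 s.
At the end, for the whole second after the job is handed in: The coupler sits upright (within 0.08 rad) and at rest on the ball, its axis within 4 mm of the stand's, the indicator pin pushed up more than 3.5 mm, and the lever down past 0.52 rad (all of step 2 and horizontal distance between coupler and stand below 0.004 m and angle between coupler's own z axis and vertical below 0.08 rad and linear speed of coupler below 0.02 m/s); the robot touches nothing.
It fails at once if the coupler or its lever is pushed so hard that the stand's cushion gives more than 3.8 mm (over 25 N of push besides the coupler's weight) (value of joint cushion above 0.0038 m).
It fails at once if a bystander is moved by more than 30 mm (distance of any of tip_box, bulb, beaker, weight from where it was at the start of the episode above 0.03 m).
It also fails if it takes over 58 s, if anything falls off the work surface, if the arm or the gripper's body presses on something with over 40 N, if the wrist force passes 120 N, or if a joint passes its speed limit or range.

### The arm

A 6-joint arm with a two-finger parallel gripper is mounted at the origin on a cart in front of the work surface, level with it; the furniture and walls round the work are solid. World frame = base frame: x ahead of the robot, y to its left, z up, the work surface at z = 0. Lengths are in m, angles in degrees, forces in N, time in s.
With the tool pointing down it reaches from about 0.35 to 0.95 m from the base axis. Payload 17.4 kg.
Tool frame: the origin (TCP) lies midway between the tips of the shut fingers; the grasp point (between the pads) lies 19 mm behind it; z points along the fingers, y is the line along which they close (so a half turn about z gives the same grasp; the last joint's range is limited). The gripper opens to 93 mm and grips with 3 to 60 N. Pads are 15 mm wide; open, the fingers measure 128 mm over their backs; the gripper's body (75 mm by 188 mm) begins 65 mm behind the grasp point.
Start: joints at [-74.76, 6.646, 82.598, -0, 90.757, -2.166], TCP at [0.202, -0.644, 0.219] pointing down, gripper open.
Joint ranges: [-162.19, 162.19], [-47.58, 125.68], [4.15, 143.07], [-65.23, 245.23], [0.69, 171.88], [-170.13, 170.13]. Speed limits (degrees/s): [108.29, 108.29, 127.2, 180, 180, 180].

### API

Orientations are given as [roll, pitch, yaw] about the fixed x, y, z axes, in that order (R = Rz(yaw) Ry(pitch) Rx(roll)).
In Python, from plant import sensors, capture, camera_info, arm gives the robot as it stands.
- The arm moves only by the tool play_rows, never from a script. Its argument "series" is a list of rows, each an object of numbers: "x", "y", "z": the shift along the tool's x, y, z as a fraction of full scale; "rx", "ry", "rz": the turn, a rotation vector about the tool's x, y, z as a fraction of full scale; "gripper": the finger opening in mm, from 0 to 93. In form: [{"x": .., "y": .., "z": .., "rx": .., "ry": .., "rz": .., "gripper": ..}, ...]. A call has 1 to 8 rows; each row is the pose to reach, as a shift and turn from the pose commanded when the call began, along the tool's axes at that moment, turning the shorter way round; what a row does not reach only later rows make up. Full scale, the value 1, is 200 mm for a shift and 180 degrees for a turn. A row lasts 1/12 s, in which the tool goes at most 41.7 mm and 7.16 degrees, less where a joint would pass 70% of its speed; a pose out of reach is approached as far as the arm can. A call with a number of a shift or a turn outside -1 to 1 is refused whole. A call with a gripper value outside its range is refused whole. The fingers move at their own pace and stop on an object; the grip force is fixed at half the most. Time passes only in rows, so rows that repeat a pose let the fingers close. It gives the time, the measured TCP pose, the force and the opening at its end, in the units of the state.
- sensors.sense(): the state, without advancing time (a new reading comes with each control period).
- capture(name): name is "scene" or "top" or "wrist"; returns the picture (384x512x3 uint8, red, green, blue); there is no depth.
- camera_info(name): a dict with "vfov" (degrees; the focal length in pixels is half the picture's height over the tangent of half this angle, whatever the lens; pixels are square), "cx", "cy" (the principal point, pixels), "eye" and "attitude" of the camera in the world; the wrist camera has in their place "hand_eye" (4x4, takes a point from camera to tool coordinates, whose origin is the TCP and whose axes are the flange's). Camera axes: x right, y down, z forward; pixel columns grow to the right and rows downward; lengths in m; the calibration is good to about 2 mm. A picture is of the moment at which its call begins: read the wrist's pose just before it. camera_info takes no time and is no camera call.
- arm.close_job(): hands the job in, once; it reports no verdict.
The state is a dict: "time": time; "joints": joint angles; "dq": joint speeds; "joint_efforts": joint torques, N m; "tcp_pos": TCP position; "tool_rot": TCP orientation; "contact_force": force on the tool from outside, world axes, zero at the start; "moment": the same for the moment, N m; "gripper_width": finger opening in m.
Only numpy, scipy, OpenCV 4.12 (cv2) and the standard library are available. Lean on these libraries where they do the work, as an engineer would, in place of code of your own. Each camera call takes 0.05 s, during which the arm holds its last target. There are 200 camera calls.

## Working session

There is one attempt and no reset: what is moved stays moved. The work goes in short steps, Python scripts to look and compute and a tool call to move; the robot and the scene stay as the last step left them, time stands still between calls to the robot, and variables do not carry over. Pictures are saved under pics/ and viewed, on a budget of 10 in all, crops included, one or two more only if the job needs it, and the job is handed in when it is done.

Besides the shell and the picture viewer there is one more tool, called after "Emit:" as name(argument=value, ...) on one line, values as JSON. play_rows: Moves the arm, as the interface text tells. Shift numbers are shares of 200 mm and turn numbers shares of 180 degrees, none past 1 either way. Its arguments: {"type":"object","properties":{"series":{"type":"array","items":{"type":"object","properties":{"x":{"type":"number","minimum":-1,"maximum":1},"y":{"type":"number","minimum":-1,"maximum":1},"z":{"type":"number","minimum":-1,"maximum":1},"rx":{"type":"number","minimum":-1,"maximum":1},"ry":{"type":"number","minimum":-1,"maximum":1},"rz":{"type":"number","minimum":-1,"maximum":1},"gripper":{"type":"number"}}}}},"required":["series"]}

```bash
ls; mkdir -p pics; cat > h.py <<'E'
import numpy as np, cv2
from plant import sensors, capture, camera_info, arm
def snap(n,f):
    im=capture(n); cv2.imwrite('pics/'+f,im[:,:,::-1]); return im
E
python3 - <<'E'
from h import *
s=sensors.sense(); print(s)
for n in ("scene","top","wrist"): print(n,camera_info(n))
a=snap("scene","s.png");b=snap("top","t.png")
snap("wrist","w.png")
E
python3 -c "
import cv2,numpy as np
a=cv2.imread('pics/t.png');cv2.imwrite('pics/t1.png',cv2.resize(a,(800,600),interpolation=2))
a=cv2.imread('pics/s.png');cv2.imwrite('pics/s1.png',cv2.resize(a,(800,600),interpolation=2))"
```

```text
pics
{'time': 0.0, 'joints': array([-7.47593872e+01,  6.67422260e+00,  8.26369323e+01,  2.56663458e-03,
        9.07563516e+01, -2.16613991e+00]), 'dq': array([-0.13175598,  0.02718703, -0.01416118, -0.03456353,  0.17749226,
       -0.06615009]), 'joint_efforts': array([-7.58226579e-04, -7.21258307e+01, -6.22607660e+01,  7.80238467e-02,
        2.38575874e-02, -8.15730118e-05]), 'tcp_pos': array([ 0.20187309, -0.64388379,  0.21789117]), 'tool_rot': array([-1.79932639e+02, -5.11617506e-03,  1.74067821e+01]), 'contact_force': array([ 0.54187166, -0.16209022, -0.02754188]), 'moment': array([ 0.02606978, -0.0397116 ,  0.01241113]), 'gripper_width': 0.09344222655692593}
scene {'vfov': 57.46313380334749, 'cx': 251.69591352494268, 'cy': 192.4946560616175, 'eye': array([0.04480512, 0.71005242, 0.65618867]), 'attitude': array([-121.17718555,   -1.22857668, -147.87196395])}
top {'vfov': 52.697789925613144, 'cx': 254.9953234371462, 'cy': 191.40376449807206, 'eye': array([ 0.40837599, -0.11941467,  1.19360681]), 'attitude': array([-172.2260373 ,    0.87852233,  -89.2589411 ])}
wrist {'vfov': 61.40922075832397, 'cx': 254.2374938148719, 'cy': 196.12390758450746, 'hand_eye': array([[-1.26775821e-03, -9.57074082e-01, -2.89840635e-01,
         8.10228450e-02],
       [ 9.99999194e-01, -1.19326197e-03, -4.33745541e-04,
        -8.08967705e-04],
       [ 6.92708075e-05, -2.89840951e-01,  9.57074824e-01,
        -1.66709481e-01],
       [ 0.00000000e+00,  0.00000000e+00,  0.00000000e+00,
         1.00000000e+00]])}
```

View pics/t1.png

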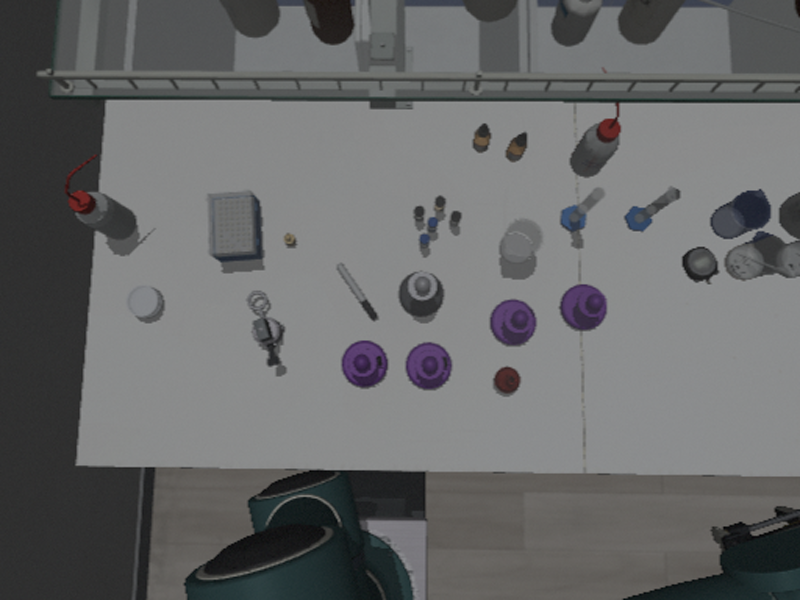

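View pics/s1.png

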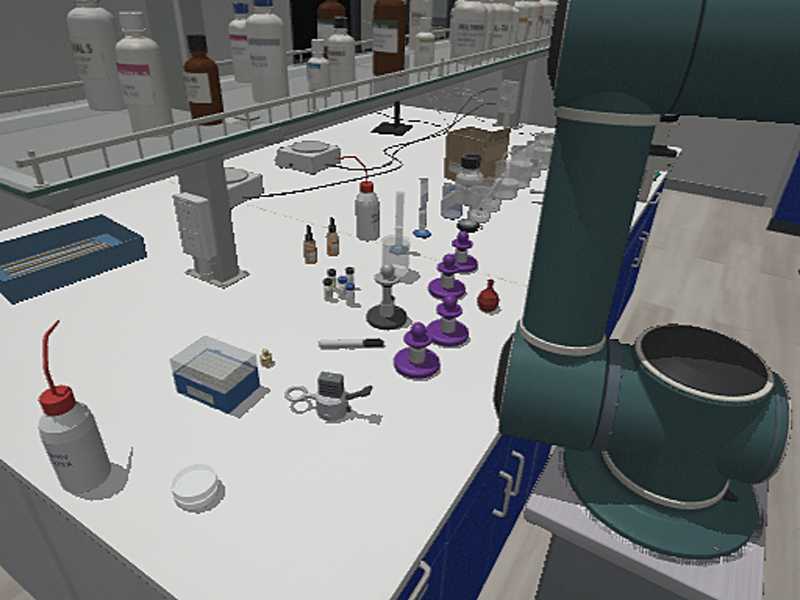

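Top view (800x600): the grey stand's ball is at about (423,285). The coupler's grip is at about (266,326), with its ring at (260,302) and lever at (274,360). The look-alikes are the four purple stands at (365,362), (429,365), (513,321) and (584,306), so I choose the dark/steel one at (421,293). In the scene view the ball is at (388,271) and the grip top at (330,380).

```bash
cat >> h.py <<'E'
from scipy.spatial.transform import Rotation as Rn
def cam(n,s=None):
    c=camera_info(n); f=192/np.tan(np.radians(c['vfov']/2))
    if n=='wrist':
        H=np.array(c['hand_eye']); R=Rn.from_euler('xyz',s['tool_rot'],degrees=True).as_matrix()
        return f,c['cx'],c['cy'],R@H[:3,3]+s['tcp_pos'],R@H[:3,:3]
    return f,c['cx'],c['cy'],np.array(c['eye']),Rn.from_euler('xyz',c['attitude'],degrees=True).as_matrix()
def ray(C,u,v):
    f,cx,cy,e,R=C; d=R@np.array([(u-cx)/f,(v-cy)/f,1]); return e,d/np.linalg.norm(d)
def plane(C,u,v,z):
    e,d=ray(C,u,v); return e+d*(z-e[2])/d[2]
def tri(*rs):
    A=0;b=0
    for e,d in rs:
        P=np.eye(3)-np.outer(d,d);A=A+P;b=b+P@e
    p=np.linalg.solve(A,b); return p,[1e3*np.linalg.norm((np.eye(3)-np.outer(d,d))@(p-e)) for e,d in rs]
def proj(C,p):
    f,cx,cy,e,R=C; q=R.T@(np.array(p)-e); return f*q[0]/q[2]+cx,f*q[1]/q[2]+cy
E
python3 - <<'E'
from h import *
T=cam('top');S=cam('scene');k=.64
for n,t,s in [('ball',(423,285),(388,271)),('grip',(266,326),(330,380)),('ring',(260,302),(300,399))]:
    print(n,tri(ray(T,t[0]*k,t[1]*k),ray(S,s[0]*k,s[1]*k)))
print('base',plane(T,421*k,294*k,.014),plane(S,387*k,316*k,.014))
print('leverpad',plane(T,273*k,361*k,.055))
print('ringz25',plane(T,260*k,302*k,.025))
a=cv2.imread('pics/t.png');b=cv2.imread('pics/s.png')
c1=cv2.resize(a[170:250,140:200],(450,600),interpolation=cv2.INTER_CUBIC)
c2=cv2.resize(b[220:280,180:245],(350,323),interpolation=cv2.INTER_CUBIC)
c3=cv2.resize(b[160:215,225:270],(225,275),interpolation=cv2.INTER_CUBIC)
o=np.zeros((600,800,3),np.uint8);o[:,:450]=c1;o[:323,450:]=c2;o[325:,450:675]=c3
cv2.imwrite('pics/c.png',o)
E
```

```text
ball (array([ 0.58100798, -0.14483725,  0.11808143]), [np.float64(0.02099608301374474), np.float64(0.02099608301384828)])
grip (array([0.50881928, 0.14862261, 0.0605116 ]), [np.float64(0.1607836096885648), np.float64(0.1607836096886874)])
ring (array([0.55942732, 0.173261  , 0.01218551]), [np.float64(1.4020739285062853), np.float64(1.402073928506222)])
base [ 0.57972945 -0.14351007  0.014     ] [ 0.57507    -0.13467081  0.014     ]
leverpad [0.44371324 0.13401923 0.055     ]
ringz25 [0.55897828 0.17087502 0.025     ]
```

View pics/c.png

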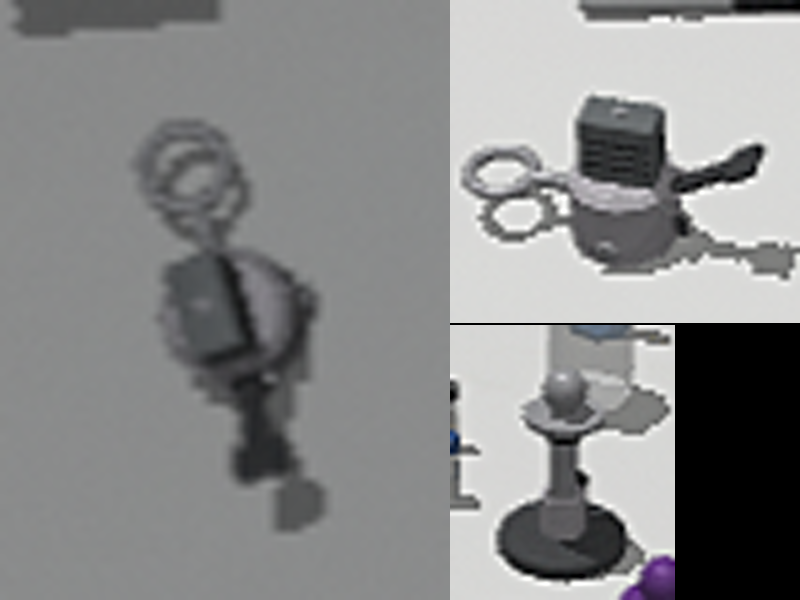

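The crop confirms it: the coupler is grey, with a gripper block, a ring toward +x and a raised lever toward -x. The stand has a dark base, steel collar and ball. Next I refine the pin, ring and ball.

```bash
python3 - <<'E'
from h import *
T=cam('top');S=cam('scene')
pin=tri(ray(T,167.3,210.4),ray(S,211.9,240.4));rg=tri(ray(T,164.8,192.0),ray(S,189.8,251.9))
print(pin,rg)
print(tri(ray(T,423*.64,285*.64),ray(S,248,173.6)))
r=plane(T,164.8,192.0,.025);p=plane(T,167.3,210.4,.076)
d=r-p;print(p,r,np.hypot(*d[:2]),np.degrees(np.arctan2(d[1],d[0])))
s=sensors.sense(); R=Rn.from_euler('xyz',s['tool_rot'],degrees=True).as_matrix()
yaw=np.degrees(np.arctan2(d[1],d[0]))
for tgt in [yaw]:
    t=np.array([p[0],p[1],.2]); print('shift',R.T@(t-s['tcp_pos'])/.2)
    R2=Rn.from_euler('xyz',[180,0,tgt],degrees=True).as_matrix()
    print(np.degrees(Rn.from_matrix(R.T@R2).as_rotvec()))
E
```

```text
(array([0.50220319, 0.153274  , 0.07604433]), [np.float64(0.1831488277408236), np.float64(0.18314882774085492)]) (array([0.56258946, 0.17583834, 0.02455743]), [np.float64(0.3906391235681391), np.float64(0.39063912356821723)])
(array([ 0.58155109, -0.14463572,  0.11732741]), [np.float64(0.492664871015453), np.float64(0.4926648710154005)])
[0.50236504 0.15338414 0.076     ] [0.56286493 0.17595116 0.025     ] 0.06457172591402255 20.45598198199679
shift [ 2.62620288 -3.35471227  0.0933856 ]
[-5.22195300e-02 -1.32081071e-03 -3.05279179e+00]
```

Emit:
play_rows(series=[{"x":0.78,"y":-1,"z":-0.1},{"x":0.78,"y":-1,"z":-0.1},{"x":0.78,"y":-1,"z":-0.1},{"x":0.78,"y":-1,"z":-0.1},{"x":0.78,"y":-1,"z":-0.1},{"x":0.78,"y":-1,"z":-0.1},{"x":0.78,"y":-1,"z":-0.1},{"x":0.78,"y":-1,"z":-0.1}])

```text
invalid input at $.series[0]: expected keys x, y, z, rx, ry, rz, gripper
```

Emit:
play_rows(series=[{"x":0.78,"y":-1},{"x":0.78,"y":-1},{"x":0.78,"y":-1},{"x":0.78,"y":-1},{"x":0.78,"y":-1},{"x":0.78,"y":-1},{"x":0.78,"y":-1},{"x":0.78,"y":-1}])

```text
invalid input at $.series[0]: expected keys x, y, z, rx, ry, rz, gripper
```

Emit:
play_rows(series=[{"x":0.78,"y":-1},{"x":0.78,"y":-1},{"x":0.78,"y":-1},{"x":0.78,"y":-1},{"x":0.78,"y":-1},{"x":0.78,"y":-1},{"x":0.78,"y":-1},{"x":0.78,"y":-1}])

```text
invalid input at $.series[0]: expected keys x, y, z, rx, ry, rz, gripper
```

```bash
python3 - <<'E'
from h import *
s=sensors.sense(); print(s['time'],s['tcp_pos'],s['tool_rot'])
R=Rn.from_euler('xyz',s['tool_rot'],degrees=True).as_matrix()
print(R.T@(np.array([.5022,.1533,.22])-s['tcp_pos'])/.2)
E
```

```text
0.15 [ 0.20184788 -0.64395727  0.21806614] [-1.79947770e+02  7.06465343e-05  1.74031900e+01]
[ 2.62528952 -3.35464879 -0.0066145 ]
```

Emit:
play_rows(series=[{"x":0.78,"y":-1,"z":-0.1,"rx":0,"ry":0,"rz":0,"gripper":93},{"x":0.78,"y":-1,"z":-0.1,"rx":0,"ry":0,"rz":0,"gripper":93},{"x":0.78,"y":-1,"z":-0.1,"rx":0,"ry":0,"rz":0,"gripper":93},{"x":0.78,"y":-1,"z":-0.1,"rx":0,"ry":0,"rz":0,"gripper":93},{"x":0.78,"y":-1,"z":-0.1,"rx":0,"ry":0,"rz":0,"gripper":93},{"x":0.78,"y":-1,"z":-0.1,"rx":0,"ry":0,"rz":0,"gripper":93},{"x":0.78,"y":-1,"z":-0.1,"rx":0,"ry":0,"rz":0,"gripper":93}])

```text
time: 0.73
tcp_pos: [0.2925, -0.4024, 0.2398]
tool_rot: [179.9, -0.1, 17.6]
contact_force: [-0.1, 0.4, 0.5]
gripper_width: 0.0929
```

Emit:
play_rows(series=[{"x":0.78,"y":-1,"z":0,"rx":0,"ry":0,"rz":0,"gripper":93},{"x":0.78,"y":-1,"z":0,"rx":0,"ry":0,"rz":0,"gripper":93},{"x":0.78,"y":-1,"z":0,"rx":0,"ry":0,"rz":0,"gripper":93},{"x":0.78,"y":-1,"z":0,"rx":0,"ry":0,"rz":0,"gripper":93},{"x":0.78,"y":-1,"z":0,"rx":0,"ry":0,"rz":0,"gripper":93},{"x":0.78,"y":-1,"z":0,"rx":0,"ry":0,"rz":0,"gripper":93},{"x":0.78,"y":-1,"z":0,"rx":0,"ry":0,"rz":0,"gripper":93}])

```text
time: 1.32
tcp_pos: [0.3814, -0.1642, 0.2389]
tool_rot: [-180.0, -0.1, 17.7]
contact_force: [-0.5, -0.1, 0.3]
gripper_width: 0.0927
```

Emit:
play_rows(series=[{"x":0.78,"y":-1,"z":0,"rx":0,"ry":0,"rz":0,"gripper":93},{"x":0.78,"y":-1,"z":0,"rx":0,"ry":0,"rz":0,"gripper":93},{"x":0.78,"y":-1,"z":0,"rx":0,"ry":0,"rz":0,"gripper":93},{"x":0.78,"y":-1,"z":0,"rx":0,"ry":0,"rz":0,"gripper":93},{"x":0.78,"y":-1,"z":0,"rx":0,"ry":0,"rz":0,"gripper":93},{"x":0.78,"y":-1,"z":0,"rx":0,"ry":0,"rz":0,"gripper":93},{"x":0.78,"y":-1,"z":0,"rx":0,"ry":0,"rz":0,"gripper":93}])

```text
time: 1.9
tcp_pos: [0.4701, 0.0732, 0.238]
tool_rot: [-179.9, 0.0, 17.6]
contact_force: [0.2, -0.1, 0.2]
gripper_width: 0.0934
```

```bash
python3 - <<'E'
from h import *
s=sensors.sense(); print(s['time'],s['tcp_pos'],s['tool_rot'])
R=Rn.from_euler('xyz',s['tool_rot'],degrees=True).as_matrix()
print(R.T@(np.array([.5022,.1533,.20])-s['tcp_pos'])/.2)
E
```

```text
1.9 [0.47005522 0.07316564 0.23799747] [-1.79922886e+02  2.83544719e-02  1.76449653e+01]
[ 0.27470708 -0.33284733  0.19029959]
```

Emit:
play_rows(series=[{"x":0.27,"y":-0.33,"z":0.2,"rx":0,"ry":0,"rz":-0.016,"gripper":93},{"x":0.27,"y":-0.33,"z":0.2,"rx":0,"ry":0,"rz":-0.016,"gripper":93},{"x":0.27,"y":-0.33,"z":0.2,"rx":0,"ry":0,"rz":-0.016,"gripper":93},{"x":0.27,"y":-0.33,"z":0.2,"rx":0,"ry":0,"rz":-0.016,"gripper":93},{"x":0.27,"y":-0.33,"z":0.2,"rx":0,"ry":0,"rz":-0.016,"gripper":93}])

```text
time: 2.32
tcp_pos: [0.5007, 0.1471, 0.1984]
tool_rot: [180.0, 0.1, 20.3]
contact_force: [-0.3, -0.1, -0.7]
gripper_width: 0.0929
```

```bash
python3 - <<'E'
from h import *
s=sensors.sense(); print(s['time'],s['tcp_pos'],s['tool_rot'])
np.save('w1.npy',s['tcp_pos']);a=snap('wrist','w1.png')
W=cam('wrist',s);print(proj(W,[.5022,.1533,.076]))
cv2.imwrite('pics/w1b.png',cv2.resize(a[:,:,::-1],(800,600),interpolation=2))
E
```

```text
2.3167 [0.50071166 0.1471228  0.1984099 ] [1.79987545e+02 6.96504015e-02 2.03264068e+01]
(np.float64(249.50219716405226), np.float64(185.59689695575804))
```

View pics/w1b.png

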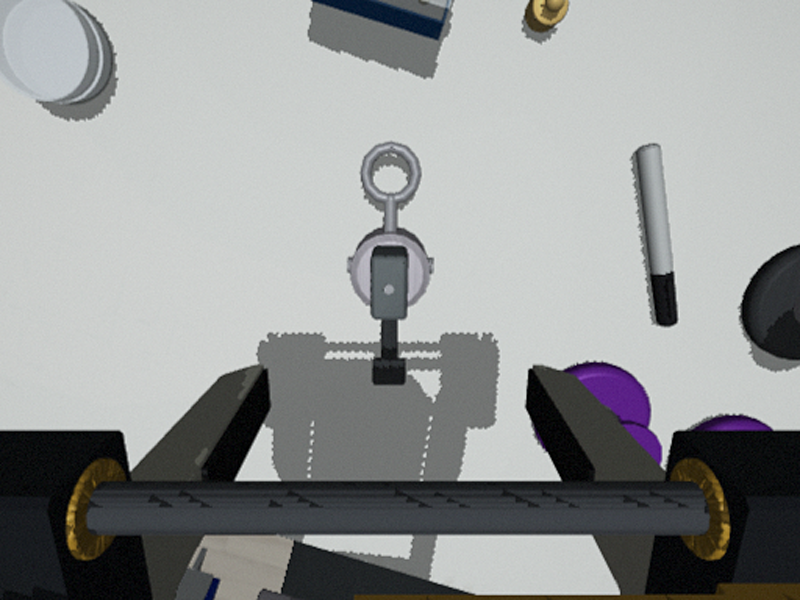

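```bash
python3 - <<'E'
from h import *
s=sensors.sense(); print(s['time'],s['tcp_pos'],s['tool_rot'])
R=Rn.from_euler('xyz',s['tool_rot'],degrees=True).as_matrix()
print(R.T@(np.array([.5022,.1533,.046])-s['tcp_pos'])/.2)
E
```

```text
2.3667 [0.50080801 0.14666434 0.19909013] [1.79980746e+02 2.82610857e-04 2.02722759e+01]
[ 0.01802826 -0.02896889  0.76544085]
```

Emit:
play_rows(series=[{"x":0.018,"y":-0.029,"z":0.2,"rx":0,"ry":0,"rz":0,"gripper":70},{"x":0.018,"y":-0.029,"z":0.4,"rx":0,"ry":0,"rz":0,"gripper":60},{"x":0.018,"y":-0.029,"z":0.55,"rx":0,"ry":0,"rz":0,"gripper":60},{"x":0.018,"y":-0.029,"z":0.66,"rx":0,"ry":0,"rz":0,"gripper":60},{"x":0.018,"y":-0.029,"z":0.73,"rx":0,"ry":0,"rz":0,"gripper":60},{"x":0.018,"y":-0.029,"z":0.765,"rx":0,"ry":0,"rz":0,"gripper":60},{"x":0.018,"y":-0.029,"z":0.765,"rx":0,"ry":0,"rz":0,"gripper":50}])

```text
time: 2.95
tcp_pos: [0.5019, 0.1531, 0.0452]
tool_rot: [180.0, 0.0, 20.2]
contact_force: [-0.3, -0.9, -0.5]
gripper_width: 0.0573
```

Emit:
play_rows(series=[{"x":0,"y":0,"z":0,"rx":0,"ry":0,"rz":0,"gripper":30},{"x":0,"y":0,"z":0,"rx":0,"ry":0,"rz":0,"gripper":10},{"x":0,"y":0,"z":0,"rx":0,"ry":0,"rz":0,"gripper":10},{"x":0,"y":0,"z":0,"rx":0,"ry":0,"rz":0,"gripper":10},{"x":0,"y":0,"z":0,"rx":0,"ry":0,"rz":0,"gripper":10},{"x":0,"y":0,"z":0,"rx":0,"ry":0,"rz":0,"gripper":10}])

```text
time: 3.45
tcp_pos: [0.5024, 0.1543, 0.0461]
tool_rot: [180.0, -0.0, 20.3]
contact_force: [0.8, -1.3, 5.0]
gripper_width: 0.0218
```

Emit:
play_rows(series=[{"x":0,"y":0,"z":-0.05,"rx":0,"ry":0,"rz":0,"gripper":10},{"x":0,"y":0,"z":-0.2,"rx":0,"ry":0,"rz":0,"gripper":10},{"x":0,"y":0,"z":-0.4,"rx":0,"ry":0,"rz":0,"gripper":10},{"x":0,"y":0,"z":-0.6,"rx":0,"ry":0,"rz":0,"gripper":10},{"x":0,"y":0,"z":-0.8,"rx":0,"ry":0,"rz":0,"gripper":10},{"x":0,"y":0,"z":-0.9,"rx":0,"ry":0,"rz":0,"gripper":10},{"x":0,"y":0,"z":-0.9,"rx":0,"ry":0,"rz":0,"gripper":10},{"x":0,"y":0,"z":-0.9,"rx":0,"ry":0,"rz":0,"gripper":10}])

```text
time: 4.12
tcp_pos: [0.5022, 0.1543, 0.2264]
tool_rot: [180.0, -0.1, 20.3]
contact_force: [0.1, 0.6, -5.7]
gripper_width: 0.0221
```

Emit:
play_rows(series=[{"x":-0.02,"y":0.15,"z":0,"rx":0,"ry":0,"rz":0,"gripper":10},{"x":-0.04,"y":0.3,"z":0,"rx":0,"ry":0,"rz":0,"gripper":10},{"x":-0.06,"y":0.45,"z":0,"rx":0,"ry":0,"rz":0,"gripper":10},{"x":-0.08,"y":0.6,"z":0,"rx":0,"ry":0,"rz":0,"gripper":10},{"x":-0.1,"y":0.75,"z":0,"rx":0,"ry":0,"rz":0,"gripper":10},{"x":-0.12,"y":0.9,"z":0,"rx":0,"ry":0,"rz":0,"gripper":10},{"x":-0.12,"y":0.95,"z":0,"rx":0,"ry":0,"rz":0,"gripper":10},{"x":-0.12,"y":0.95,"z":0,"rx":0,"ry":0,"rz":0,"gripper":10}])

```text
time: 4.78
tcp_pos: [0.5452, -0.0342, 0.2232]
tool_rot: [-179.9, 0.2, 20.1]
contact_force: [0.5, -0.3, -4.6]
gripper_width: 0.0219
```

```bash
python3 - <<'E'
from h import *
snap('wrist','x.png')
s=sensors.sense(); print(s['time'],s['tcp_pos'],s['tool_rot'],s['contact_force'],s['moment'],s['gripper_width'])
import pickle;pickle.dump(s,open('w2.pkl','wb'));a=snap('wrist','w2.png')
W=cam('wrist',s);print(np.array(proj(W,[.5815,-.1446,.1173]))/.64, np.array(proj(W,[.5815,-.1446,.1323]))/.64)
cv2.imwrite('pics/w2b.png',cv2.resize(a[:,:,::-1],(800,600),interpolation=2))
E
```

```text
4.8333 [ 0.54500525 -0.03288584  0.22356568] [-1.79908135e+02  1.59476489e-01  2.01824763e+01] [ 0.23696446 -0.38424982 -4.53909801] [ 0.01311153 -0.01382854 -0.00616289] 0.021855049101192358
[606.86474176 310.32369563] [617.89954131 318.69703911]
```

View pics/w2b.png

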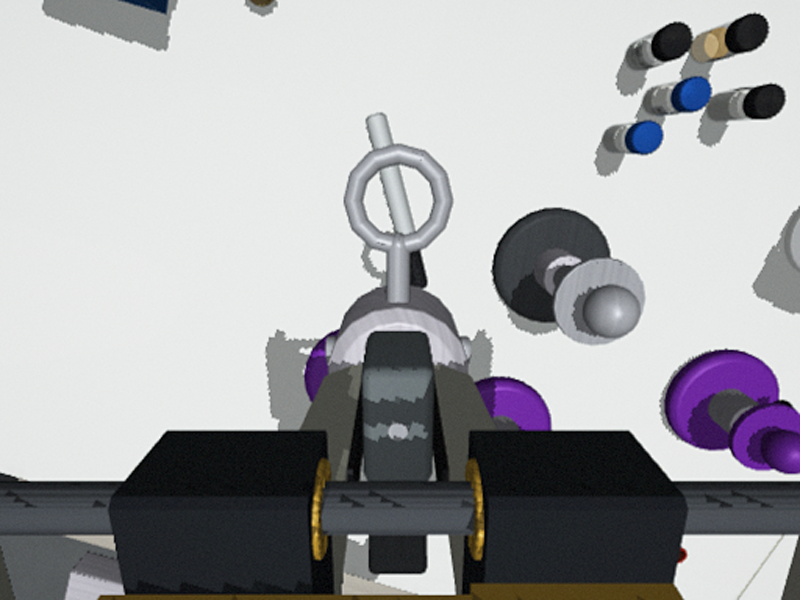

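Wrist view: the ball is at about (611,312) with radius 29, the collar at (599,301) and the base at (551,265). The holder is held upright. I combine the three views.

```bash
python3 - <<'E'
from h import *
import pickle
s=pickle.load(open('w2.pkl','rb'));W=cam('wrist',s);T=cam('top');S=cam('scene');k=.64
g=cv2.cvtColor(cv2.imread('pics/w2.png'),cv2.COLOR_BGR2GRAY)
g2=cv2.resize(g[165:235,345:425],None,fx=4,fy=4,interpolation=2)
c=cv2.HoughCircles(g2,cv2.HOUGH_GRADIENT,1.5,200,param1=80,param2=15,minRadius=60,maxRadius=90)
c=c[0][0];print('hough',(c[0]/4+345)/k,(c[1]/4+165)/k,c[2]/4/k)
for uv in [(611,312)]:
    w=ray(W,uv[0]*k,uv[1]*k)
    t=ray(T,423*k,285*k);sc=ray(S,248,173.6)
    print(tri(w,t,sc),tri(w,t),tri(w,sc))
b=plane(W,551*k,265*k,.014);print('base',b)
p=tri(w,t,sc)[0];R=Rn.from_euler('xyz',s['tool_rot'],degrees=True).as_matrix()
s=sensors.sense();print(s['tcp_pos'],R.T@(p-s['tcp_pos'])/.2)
E
```

```text
hough 611.4258 309.66797 29.003906
(array([ 0.58159918, -0.14540338,  0.1177695 ]), [np.float64(1.418994045683605), np.float64(0.7775791803664004), np.float64(1.0657411150188165)]) (array([ 0.58125859, -0.14517818,  0.12041314]), [np.float64(0.7424181488187818), np.float64(0.7424181488186303)]) (array([ 0.58211706, -0.14640661,  0.1170599 ]), [np.float64(1.0932540590469002), np.float64(1.0932540590468829)])
base [ 0.58417865 -0.14147107  0.014     ]
[ 0.54498078 -0.03200905  0.22401362] [-0.02228294  0.59617861  0.53032948]
```

Emit:
play_rows(series=[{"x":-0.005,"y":0.12,"z":0,"rx":0,"ry":0,"rz":0,"gripper":10},{"x":-0.01,"y":0.25,"z":0,"rx":0,"ry":0,"rz":0,"gripper":10},{"x":-0.015,"y":0.38,"z":0,"rx":0,"ry":0,"rz":0,"gripper":10},{"x":-0.02,"y":0.5,"z":0,"rx":0,"ry":0,"rz":0,"gripper":10},{"x":-0.022,"y":0.57,"z":0,"rx":0,"ry":0,"rz":0,"gripper":10},{"x":-0.022,"y":0.596,"z":0,"rx":0,"ry":0,"rz":0,"gripper":10},{"x":-0.022,"y":0.596,"z":0,"rx":0,"ry":0,"rz":0,"gripper":10},{"x":-0.022,"y":0.596,"z":0,"rx":0,"ry":0,"rz":0,"gripper":10}])

```text
time: 5.55
tcp_pos: [0.5826, -0.1445, 0.2254]
tool_rot: [-180.0, 0.0, 20.3]
contact_force: [-0.1, 0.1, -3.2]
gripper_width: 0.0221
```

```bash
python3 - <<'E'
from h import *
a=snap('scene','s2.png')
s=sensors.sense(); print(s['time'],s['tcp_pos'],s['tool_rot'],s['contact_force'],s['moment'])
R=Rn.from_euler('xyz',s['tool_rot'],degrees=True).as_matrix()
print(R.T@(np.array([.5815,-.1455,.19])-s['tcp_pos'])/.2)
E
```

```text
5.6 [ 0.58253878 -0.14435438  0.22557949] [-1.79973968e+02  2.91101456e-03  2.03376761e+01] [-0.46580956  0.54019916 -4.49354306] [ 0.03466386 -0.00492212 -0.01951056]
[-0.00685189  0.0036467   0.17789615]
```

Emit:
play_rows(series=[{"x":-0.005,"y":0.003,"z":0.08,"rx":0,"ry":0,"rz":0,"gripper":10},{"x":-0.005,"y":0.003,"z":0.14,"rx":0,"ry":0,"rz":0,"gripper":10},{"x":-0.005,"y":0.003,"z":0.17,"rx":0,"ry":0,"rz":0,"gripper":10},{"x":-0.005,"y":0.003,"z":0.18,"rx":0,"ry":0,"rz":0,"gripper":10},{"x":-0.005,"y":0.003,"z":0.19,"rx":0,"ry":0,"rz":0,"gripper":10},{"x":-0.005,"y":0.003,"z":0.2,"rx":0,"ry":0,"rz":0,"gripper":10},{"x":-0.005,"y":0.003,"z":0.2,"rx":0,"ry":0,"rz":0,"gripper":10}])

```text
time: 6.18
tcp_pos: [0.582, -0.1464, 0.1858]
tool_rot: [180.0, -0.0, 20.3]
contact_force: [-0.6, 0.5, -3.6]
gripper_width: 0.0218
```

Emit:
play_rows(series=[{"x":0,"y":0,"z":0.01,"rx":0,"ry":0,"rz":0,"gripper":10},{"x":0,"y":0,"z":0.02,"rx":0,"ry":0,"rz":0,"gripper":10},{"x":0,"y":0,"z":0.02,"rx":0,"ry":0,"rz":0,"gripper":10}])

```text
time: 6.43
tcp_pos: [0.5819, -0.1465, 0.1813]
tool_rot: [-180.0, 0.0, 20.3]
contact_force: [0.4, -0.5, -3.3]
gripper_width: 0.022
```

Emit:
play_rows(series=[{"x":0,"y":0,"z":0.01,"rx":0,"ry":0,"rz":0,"gripper":10},{"x":0,"y":0,"z":0.02,"rx":0,"ry":0,"rz":0,"gripper":10},{"x":0,"y":0,"z":0.02,"rx":0,"ry":0,"rz":0,"gripper":10}])

```text
time: 6.68
tcp_pos: [0.5819, -0.1465, 0.1771]
tool_rot: [-180.0, 0.0, 20.3]
contact_force: [0.1, 0.0, -3.8]
gripper_width: 0.0221
```

Emit:
play_rows(series=[{"x":0,"y":0,"z":0.01,"rx":0,"ry":0,"rz":0,"gripper":10},{"x":0,"y":0,"z":0.015,"rx":0,"ry":0,"rz":0,"gripper":10},{"x":0,"y":0,"z":0.015,"rx":0,"ry":0,"rz":0,"gripper":10}])

```text
time: 6.93
tcp_pos: [0.5819, -0.1465, 0.1743]
tool_rot: [-180.0, 0.0, 20.3]
contact_force: [0.0, -0.2, -4.2]
gripper_width: 0.0218
```

Emit:
play_rows(series=[{"x":0,"y":0,"z":0.01,"rx":0,"ry":0,"rz":0,"gripper":10},{"x":0,"y":0,"z":0.015,"rx":0,"ry":0,"rz":0,"gripper":10},{"x":0,"y":0,"z":0.015,"rx":0,"ry":0,"rz":0,"gripper":10}])

```text
time: 7.18
tcp_pos: [0.5819, -0.1465, 0.1713]
tool_rot: [-180.0, 0.0, 20.3]
contact_force: [-0.4, 0.2, -4.6]
gripper_width: 0.022
```

Emit:
play_rows(series=[{"x":0,"y":0,"z":0.005,"rx":0,"ry":0,"rz":0,"gripper":10},{"x":0,"y":0,"z":0.01,"rx":0,"ry":0,"rz":0,"gripper":10},{"x":0,"y":0,"z":0.01,"rx":0,"ry":0,"rz":0,"gripper":10}])

```text
time: 7.43
tcp_pos: [0.5819, -0.1465, 0.1694]
tool_rot: [-180.0, 0.0, 20.3]
contact_force: [0.0, 0.5, -4.0]
gripper_width: 0.0218
```

Emit:
play_rows(series=[{"x":0,"y":0,"z":0.005,"rx":0,"ry":0,"rz":0,"gripper":10},{"x":0,"y":0,"z":0.01,"rx":0,"ry":0,"rz":0,"gripper":10},{"x":0,"y":0,"z":0.01,"rx":0,"ry":0,"rz":0,"gripper":10}])

```text
time: 7.68
tcp_pos: [0.5819, -0.1465, 0.1674]
tool_rot: [-180.0, 0.0, 20.3]
contact_force: [0.3, -0.3, -3.4]
gripper_width: 0.0218
```

Emit:
play_rows(series=[{"x":0,"y":0,"z":0.005,"rx":0,"ry":0,"rz":0,"gripper":10},{"x":0,"y":0,"z":0.01,"rx":0,"ry":0,"rz":0,"gripper":10},{"x":0,"y":0,"z":0.01,"rx":0,"ry":0,"rz":0,"gripper":10}])

```text
time: 7.93
tcp_pos: [0.5819, -0.1463, 0.1654]
tool_rot: [-180.0, 0.0, 20.3]
contact_force: [-0.5, 1.7, -3.7]
gripper_width: 0.0217
```

Emit:
play_rows(series=[{"x":0,"y":0,"z":0.005,"rx":0,"ry":0,"rz":0,"gripper":10},{"x":0,"y":0,"z":0.01,"rx":0,"ry":0,"rz":0,"gripper":10},{"x":0,"y":0,"z":0.01,"rx":0,"ry":0,"rz":0,"gripper":10}])

```text
time: 8.18
tcp_pos: [0.5819, -0.1461, 0.1635]
tool_rot: [-179.9, 0.0, 20.3]
contact_force: [-1.3, 5.6, -2.8]
gripper_width: 0.0218
```

Emit:
play_rows(series=[{"x":0,"y":-0.004,"z":0,"rx":0,"ry":0,"rz":0,"gripper":10},{"x":0,"y":-0.004,"z":0,"rx":0,"ry":0,"rz":0,"gripper":10},{"x":0,"y":-0.004,"z":0.005,"rx":0,"ry":0,"rz":0,"gripper":10},{"x":0,"y":-0.004,"z":0.005,"rx":0,"ry":0,"rz":0,"gripper":10}])

```text
time: 8.52
tcp_pos: [0.5818, -0.1457, 0.1627]
tool_rot: [-180.0, -0.0, 20.3]
contact_force: [-1.7, 3.3, 0.4]
gripper_width: 0.0219
```

Emit:
play_rows(series=[{"x":-0.001,"y":-0.004,"z":0,"rx":0,"ry":0,"rz":0,"gripper":10},{"x":-0.001,"y":-0.004,"z":0,"rx":0,"ry":0,"rz":0,"gripper":10},{"x":-0.001,"y":-0.004,"z":0,"rx":0,"ry":0,"rz":0,"gripper":10}])

```text
time: 8.77
tcp_pos: [0.5814, -0.1454, 0.1628]
tool_rot: [180.0, -0.0, 20.3]
contact_force: [-0.0, -1.9, 0.2]
gripper_width: 0.0219
```

Emit:
play_rows(series=[{"x":0,"y":0,"z":0.004,"rx":0,"ry":0,"rz":0,"gripper":10},{"x":0,"y":0,"z":0.005,"rx":0,"ry":0,"rz":0,"gripper":10},{"x":0,"y":0,"z":0.005,"rx":0,"ry":0,"rz":0,"gripper":10}])

```text
time: 9.02
tcp_pos: [0.5814, -0.1453, 0.1619]
tool_rot: [180.0, -0.0, 20.3]
contact_force: [0.6, -2.8, 2.4]
gripper_width: 0.0215
```

Emit:
play_rows(series=[{"x":0,"y":0,"z":0.004,"rx":0,"ry":0,"rz":0,"gripper":10},{"x":0,"y":0,"z":0.005,"rx":0,"ry":0,"rz":0,"gripper":10},{"x":0,"y":0,"z":0.005,"rx":0,"ry":0,"rz":0,"gripper":10}])

```text
time: 9.27
tcp_pos: [0.5814, -0.1453, 0.1609]
tool_rot: [180.0, -0.0, 20.3]
contact_force: [0.7, -3.7, 4.9]
gripper_width: 0.0217
```

Emit:
play_rows(series=[{"x":0,"y":0.002,"z":0.002,"rx":0,"ry":0,"rz":0,"gripper":10},{"x":0,"y":0.002,"z":0.005,"rx":0,"ry":0,"rz":0,"gripper":10},{"x":0,"y":0.002,"z":0.005,"rx":0,"ry":0,"rz":0,"gripper":10}])

```text
time: 9.52
tcp_pos: [0.5814, -0.1454, 0.1599]
tool_rot: [-180.0, -0.0, 20.3]
contact_force: [-0.9, -1.5, 4.7]
gripper_width: 0.0215
```

Emit:
play_rows(series=[{"x":0,"y":0,"z":0.003,"rx":0,"ry":0,"rz":0,"gripper":10},{"x":0,"y":0,"z":0.005,"rx":0,"ry":0,"rz":0,"gripper":10},{"x":0,"y":0,"z":0.005,"rx":0,"ry":0,"rz":0,"gripper":10}])

```text
time: 9.77
tcp_pos: [0.5813, -0.1454, 0.1586]
tool_rot: [-180.0, 0.0, 20.3]
contact_force: [-0.8, -1.4, 2.3]
gripper_width: 0.0215
```

Emit:
play_rows(series=[{"x":0,"y":0,"z":0.003,"rx":0,"ry":0,"rz":0,"gripper":10},{"x":0,"y":0,"z":0.005,"rx":0,"ry":0,"rz":0,"gripper":10},{"x":0,"y":0,"z":0.005,"rx":0,"ry":0,"rz":0,"gripper":10}])

```text
time: 10.02
tcp_pos: [0.581, -0.1454, 0.1569]
tool_rot: [-180.0, 0.1, 20.3]
contact_force: [-0.5, -2.0, -6.4]
gripper_width: 0.0216
```

Emit:
play_rows(series=[{"x":0,"y":0,"z":0.003,"rx":0,"ry":0,"rz":0,"gripper":10},{"x":0,"y":0,"z":0.005,"rx":0,"ry":0,"rz":0,"gripper":10},{"x":0,"y":0,"z":0.005,"rx":0,"ry":0,"rz":0,"gripper":10}])

```text
time: 10.27
tcp_pos: [0.5812, -0.1455, 0.1563]
tool_rot: [-180.0, 0.0, 20.3]
contact_force: [-2.4, -2.2, -1.6]
gripper_width: 0.0222
```

Emit:
play_rows(series=[{"x":0,"y":0,"z":0.003,"rx":0,"ry":0,"rz":0,"gripper":10},{"x":0,"y":0,"z":0.005,"rx":0,"ry":0,"rz":0,"gripper":10},{"x":0,"y":0,"z":0.005,"rx":0,"ry":0,"rz":0,"gripper":10}])

```text
time: 10.52
tcp_pos: [0.5814, -0.1454, 0.1557]
tool_rot: [-180.0, -0.0, 20.3]
contact_force: [-2.9, -0.9, 1.8]
gripper_width: 0.0218
```

Emit:
play_rows(series=[{"x":0,"y":0,"z":0.003,"rx":0,"ry":0,"rz":0,"gripper":10},{"x":0,"y":0,"z":0.005,"rx":0,"ry":0,"rz":0,"gripper":10},{"x":0,"y":0,"z":0.005,"rx":0,"ry":0,"rz":0,"gripper":10}])

```text
time: 10.77
tcp_pos: [0.5815, -0.1455, 0.1551]
tool_rot: [180.0, -0.0, 20.3]
contact_force: [-3.9, -0.3, 4.6]
gripper_width: 0.022
```

Emit:
play_rows(series=[{"x":0,"y":0,"z":0.003,"rx":0,"ry":0,"rz":0,"gripper":10},{"x":0,"y":0,"z":0.005,"rx":0,"ry":0,"rz":0,"gripper":10},{"x":0,"y":0,"z":0.005,"rx":0,"ry":0,"rz":0,"gripper":10}])

```text
time: 11.02
tcp_pos: [0.5817, -0.1454, 0.1543]
tool_rot: [180.0, -0.1, 20.3]
contact_force: [-2.0, -0.7, 4.9]
gripper_width: 0.0218
```

Emit:
play_rows(series=[{"x":0,"y":0,"z":0.003,"rx":0,"ry":0,"rz":0,"gripper":10},{"x":0,"y":0,"z":0.005,"rx":0,"ry":0,"rz":0,"gripper":10},{"x":0,"y":0,"z":0.005,"rx":0,"ry":0,"rz":0,"gripper":10}])

```text
time: 11.27
tcp_pos: [0.5818, -0.1454, 0.1534]
tool_rot: [180.0, -0.1, 20.3]
contact_force: [-1.3, -0.8, 4.4]
gripper_width: 0.0217
```

Emit:
play_rows(series=[{"x":0,"y":0,"z":0.003,"rx":0,"ry":0,"rz":0,"gripper":10},{"x":0,"y":0,"z":0.005,"rx":0,"ry":0,"rz":0,"gripper":10},{"x":0,"y":0,"z":0.005,"rx":0,"ry":0,"rz":0,"gripper":10}])

```text
time: 11.52
tcp_pos: [0.5817, -0.1454, 0.152]
tool_rot: [180.0, -0.1, 20.3]
contact_force: [-0.6, -1.5, 2.9]
gripper_width: 0.0218
```

Emit:
play_rows(series=[{"x":0,"y":0,"z":0.003,"rx":0,"ry":0,"rz":0,"gripper":10},{"x":0,"y":0,"z":0.005,"rx":0,"ry":0,"rz":0,"gripper":10},{"x":0,"y":0,"z":0.005,"rx":0,"ry":0,"rz":0,"gripper":10}])

```text
time: 11.77
tcp_pos: [0.5815, -0.1455, 0.1507]
tool_rot: [180.0, -0.0, 20.3]
contact_force: [-0.7, -1.3, 3.6]
gripper_width: 0.0217
```

Emit:
play_rows(series=[{"x":0,"y":0,"z":0.003,"rx":0,"ry":0,"rz":0,"gripper":10},{"x":0,"y":0,"z":0.005,"rx":0,"ry":0,"rz":0,"gripper":10},{"x":0,"y":0,"z":0.005,"rx":0,"ry":0,"rz":0,"gripper":10}])

```text
time: 12.02
tcp_pos: [0.5816, -0.1455, 0.15]
tool_rot: [180.0, -0.0, 20.3]
contact_force: [-1.9, 0.2, 5.8]
gripper_width: 0.0219
```

Emit:
play_rows(series=[{"x":0,"y":0,"z":0.003,"rx":0,"ry":0,"rz":0,"gripper":10},{"x":0,"y":0,"z":0.004,"rx":0,"ry":0,"rz":0,"gripper":10},{"x":0,"y":0,"z":0.004,"rx":0,"ry":0,"rz":0,"gripper":10}])

```text
time: 12.27
tcp_pos: [0.5816, -0.1455, 0.1496]
tool_rot: [180.0, -0.0, 20.3]
contact_force: [-2.6, 0.8, 10.0]
gripper_width: 0.0218
```

Emit:
play_rows(series=[{"x":0,"y":0,"z":0.003,"rx":0,"ry":0,"rz":0,"gripper":10},{"x":0,"y":0,"z":0.003,"rx":0,"ry":0,"rz":0,"gripper":10},{"x":0,"y":0,"z":0.003,"rx":0,"ry":0,"rz":0,"gripper":10}])

```text
time: 12.52
tcp_pos: [0.5817, -0.1455, 0.1493]
tool_rot: [180.0, -0.1, 20.3]
contact_force: [-2.6, 0.2, 11.9]
gripper_width: 0.0217
```

```bash
python3 - <<'E'
from h import *
a=snap('scene','s3.png')[:,:,::-1];b=snap('wrist','w3.png')[:,:,::-1]
s=sensors.sense();print(s['tcp_pos'],s['contact_force'])
u,v=map(int,proj(cam('scene'),[.5815,-.1455,.13]))
c=cv2.resize(a[v-40:v+40,u-35:u+35],(525,600),interpolation=2)
d=cv2.resize(b[200:300,220:290],(275,393),interpolation=2)
o=np.zeros((600,800,3),np.uint8);o[:,:525]=c;o[:393,525:]=d;cv2.imwrite('pics/c3.png',o)
E
```

```text
[ 0.58168694 -0.14549301  0.14928741] [-2.88632653 -0.36923705 11.77505943]
```

View pics/c3.png

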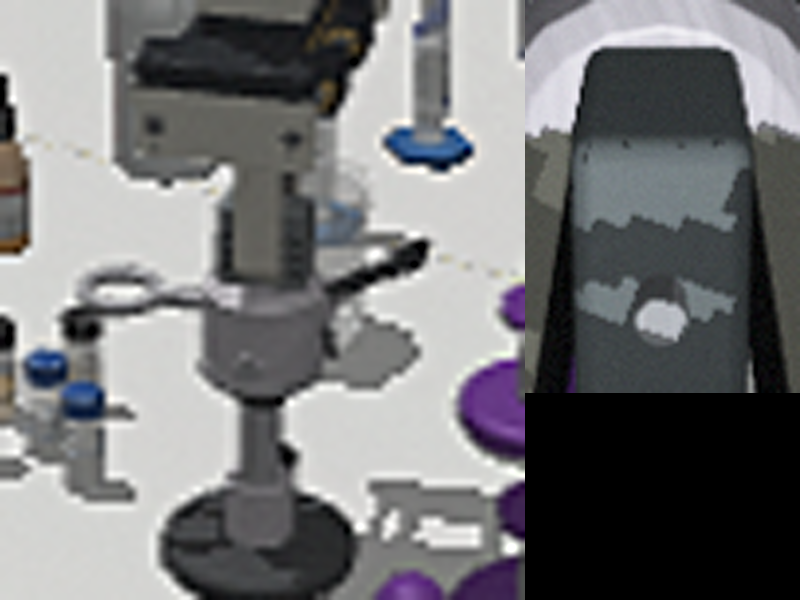

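The pin's side is visible in the wrist crop at (660,300), so it stands proud. The rim lies on the collar and the lever is still up. The force is climbing at cushion stiffness (~16 N push), so it is home. Now I unload and release.

Emit:
play_rows(series=[{"x":0,"y":0,"z":-0.004,"rx":0,"ry":0,"rz":0,"gripper":10},{"x":0,"y":0,"z":-0.008,"rx":0,"ry":0,"rz":0,"gripper":10},{"x":0,"y":0,"z":-0.012,"rx":0,"ry":0,"rz":0,"gripper":10},{"x":0,"y":0,"z":-0.016,"rx":0,"ry":0,"rz":0,"gripper":10},{"x":0,"y":0,"z":-0.016,"rx":0,"ry":0,"rz":0,"gripper":10}])

```text
time: 13.03
tcp_pos: [0.5813, -0.1455, 0.1511]
tool_rot: [-180.0, 0.0, 20.3]
contact_force: [1.2, -2.1, -0.5]
gripper_width: 0.0218
```

Emit:
play_rows(series=[{"x":0,"y":0,"z":-0.003,"rx":0,"ry":0,"rz":0,"gripper":25},{"x":0,"y":0,"z":-0.003,"rx":0,"ry":0,"rz":0,"gripper":35},{"x":0,"y":0,"z":-0.003,"rx":0,"ry":0,"rz":0,"gripper":45},{"x":0,"y":0,"z":-0.003,"rx":0,"ry":0,"rz":0,"gripper":45},{"x":0,"y":0,"z":-0.1,"rx":0,"ry":0,"rz":0,"gripper":45},{"x":0,"y":0,"z":-0.25,"rx":0,"ry":0,"rz":0,"gripper":45},{"x":0,"y":0,"z":-0.4,"rx":0,"ry":0,"rz":0,"gripper":45},{"x":0,"y":0,"z":-0.4,"rx":0,"ry":0,"rz":0,"gripper":45}])

```text
time: 13.7
tcp_pos: [0.5827, -0.1458, 0.2378]
tool_rot: [179.8, -0.3, 20.3]
contact_force: [0.7, -0.0, 1.2]
gripper_width: 0.0451
```

```bash
python3 - <<'E'
from h import *
snap('scene','s4.png')
s=sensors.sense();print(s['tcp_pos'],s['tool_rot'],s['contact_force'],s['gripper_width'])
a=snap('wrist','w4.png')[:,:,::-1];W=cam('wrist',s)
for z in (.1815,.1865): print(np.array(proj(W,[.5815,-.1455,z])))
y=np.radians(20.3);ex=np.array([np.cos(y),np.sin(y)])
q=np.array([.5815,-.1455])-.062*ex
print('pad',proj(W,[*q,.167]))
c=a[120:384,140:370];cv2.imwrite('pics/c4.png',cv2.resize(c,None,fx=2.27,fy=2.27,interpolation=2))
E
```

```text
[ 0.58231229 -0.14569104  0.23487772] [179.8349127   -0.22747788  20.29103987] [ 0.64821296 -0.33797534  0.18428897] 0.044850126233973525
[254.66208401 216.34979843]
[254.69088203 218.78566144]
pad (np.float64(254.66994124655687), np.float64(281.10616266174816))
```

View pics/c4.png

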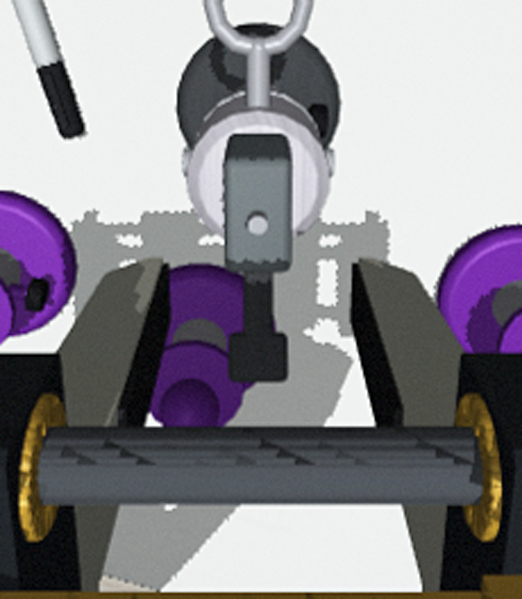

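```bash
python3 - <<'E'
from h import *
T=cam('top');S=cam('scene')
for s in [(418,331),(449,300)]:
  for t in [(362,361),(429,364)]: print(s,t,tri(ray(T,t[0]*.64,t[1]*.64),ray(S,s[0]*.64,s[1]*.64)))
s=sensors.sense();R=Rn.from_euler('xyz',s['tool_rot'],degrees=True).as_matrix()
y=np.radians(20.3);q=np.array([.5815,-.1455])-.066*np.array([np.cos(y),np.sin(y)])
R0=Rn.from_euler('xyz',[180,0,20.3],degrees=True).as_matrix()
print(s['tcp_pos'],s['tool_rot'],q,R.T@(np.array([*q,.19])-s['tcp_pos'])/.2,np.degrees(Rn.from_matrix(R.T@R0).as_rotvec()))
E
```

```text
(418, 331) (362, 361) (array([ 0.44449338, -0.03539692,  0.08090541]), [np.float64(0.49395009435409026), np.float64(0.49395009435409565)])
(418, 331) (429, 364) (array([ 0.46959308, -0.14647097,  0.00576616]), [np.float64(29.811265640711916), np.float64(29.81126564071179)])
(449, 300) (362, 361) (array([ 0.41997679, -0.0501709 ,  0.15368086]), [np.float64(24.43760225416881), np.float64(24.43760225416881)])
(449, 300) (429, 364) (array([ 0.44143169, -0.15721508,  0.08845277]), [np.float64(0.7079901334068623), np.float64(0.7079901334067933)])
[ 0.58175717 -0.14553786  0.23252568] [ 1.79933999e+02 -9.57945595e-02  2.02890254e+01] [ 0.51959933 -0.16839775] [-0.33149547 -0.00080453  0.21207369] [ 0.06601018 -0.09578823 -0.01102976]
```

Emit:
play_rows(series=[{"x":-0.1,"y":0,"z":0,"rx":0,"ry":0,"rz":0,"gripper":20},{"x":-0.2,"y":0,"z":0,"rx":0,"ry":0,"rz":0,"gripper":0},{"x":-0.3,"y":0,"z":0.05,"rx":0,"ry":0,"rz":0,"gripper":0},{"x":-0.331,"y":0,"z":0.15,"rx":0,"ry":0,"rz":0,"gripper":0},{"x":-0.331,"y":0,"z":0.2,"rx":0,"ry":0,"rz":0,"gripper":0},{"x":-0.331,"y":0,"z":0.22,"rx":0,"ry":0,"rz":0,"gripper":0},{"x":-0.331,"y":0,"z":0.22,"rx":0,"ry":0,"rz":0,"gripper":0},{"x":-0.331,"y":0,"z":0.22,"rx":0,"ry":0,"rz":0,"gripper":0}])

```text
time: 14.47
tcp_pos: [0.5198, -0.1682, 0.1875]
tool_rot: [-180.0, 0.0, 20.3]
contact_force: [-0.0, -0.1, 0.8]
gripper_width: 0.0008
```

Emit:
play_rows(series=[{"x":0,"y":0,"z":0.02,"rx":0,"ry":0,"rz":0,"gripper":0},{"x":0,"y":0,"z":0.04,"rx":0,"ry":0,"rz":0,"gripper":0},{"x":0,"y":0,"z":0.05,"rx":0,"ry":0,"rz":0,"gripper":0},{"x":0,"y":0,"z":0.06,"rx":0,"ry":0,"rz":0,"gripper":0},{"x":0,"y":0,"z":0.06,"rx":0,"ry":0,"rz":0,"gripper":0}])

```text
time: 14.88
tcp_pos: [0.5192, -0.1683, 0.175]
tool_rot: [-180.0, 0.0, 20.3]
contact_force: [-0.1, -0.4, -0.3]
gripper_width: 0.0001
```

Emit:
play_rows(series=[{"x":0,"y":0,"z":0.01,"rx":0,"ry":0,"rz":0,"gripper":0},{"x":0,"y":0,"z":0.02,"rx":0,"ry":0,"rz":0,"gripper":0},{"x":0,"y":0,"z":0.03,"rx":0,"ry":0,"rz":0,"gripper":0},{"x":0,"y":0,"z":0.04,"rx":0,"ry":0,"rz":0,"gripper":0}])

```text
time: 15.22
tcp_pos: [0.5193, -0.1684, 0.1673]
tool_rot: [180.0, -0.0, 20.3]
contact_force: [-1.5, -0.7, 2.3]
gripper_width: 0.0007
```

Emit:
play_rows(series=[{"x":0,"y":0,"z":0.008,"rx":0,"ry":0,"rz":0,"gripper":0},{"x":0,"y":0,"z":0.016,"rx":0,"ry":0,"rz":0,"gripper":0},{"x":0,"y":0,"z":0.024,"rx":0,"ry":0,"rz":0,"gripper":0},{"x":0,"y":0,"z":0.032,"rx":0,"ry":0,"rz":0,"gripper":0}])

```text
time: 15.55
tcp_pos: [0.5191, -0.1688, 0.1615]
tool_rot: [180.0, 0.0, 20.3]
contact_force: [-4.3, -2.8, 6.0]
gripper_width: 0.0008
```

Emit:
play_rows(series=[{"x":0,"y":0,"z":0.007,"rx":0,"ry":0,"rz":0,"gripper":0},{"x":0,"y":0,"z":0.014,"rx":0,"ry":0,"rz":0,"gripper":0},{"x":0,"y":0,"z":0.021,"rx":0,"ry":0,"rz":0,"gripper":0},{"x":0,"y":0,"z":0.028,"rx":0,"ry":0,"rz":0,"gripper":0}])

```text
time: 15.88
tcp_pos: [0.5192, -0.1687, 0.1557]
tool_rot: [180.0, 0.0, 20.3]
contact_force: [-2.2, -0.9, 4.5]
gripper_width: 0.0002
```

Emit:
play_rows(series=[{"x":0,"y":0,"z":0.007,"rx":0,"ry":0,"rz":0,"gripper":0},{"x":0,"y":0,"z":0.014,"rx":0,"ry":0,"rz":0,"gripper":0},{"x":0,"y":0,"z":0.021,"rx":0,"ry":0,"rz":0,"gripper":0},{"x":0,"y":0,"z":0.028,"rx":0,"ry":0,"rz":0,"gripper":0}])

```text
time: 16.22
tcp_pos: [0.5194, -0.1684, 0.1497]
tool_rot: [-180.0, -0.0, 20.3]
contact_force: [-2.0, -1.5, 3.4]
gripper_width: 0.0003
```

Emit:
play_rows(series=[{"x":0,"y":0,"z":0.007,"rx":0,"ry":0,"rz":0,"gripper":0},{"x":0,"y":0,"z":0.014,"rx":0,"ry":0,"rz":0,"gripper":0},{"x":0,"y":0,"z":0.021,"rx":0,"ry":0,"rz":0,"gripper":0},{"x":0,"y":0,"z":0.021,"rx":0,"ry":0,"rz":0,"gripper":0}])

```text
time: 16.55
tcp_pos: [0.5192, -0.1684, 0.1453]
tool_rot: [-180.0, 0.0, 20.3]
contact_force: [-0.7, -0.8, 2.1]
gripper_width: 0.0006
```

Emit:
play_rows(series=[{"x":0,"y":0,"z":0.005,"rx":0,"ry":0,"rz":0,"gripper":0},{"x":0,"y":0,"z":0.01,"rx":0,"ry":0,"rz":0,"gripper":0},{"x":0,"y":0,"z":0.01,"rx":0,"ry":0,"rz":0,"gripper":0}])

```text
time: 16.8
tcp_pos: [0.5192, -0.1684, 0.1434]
tool_rot: [-180.0, 0.0, 20.3]
contact_force: [-1.7, -1.1, 3.4]
gripper_width: 0.0003
```

Emit:
play_rows(series=[{"x":0,"y":0,"z":0.003,"rx":0,"ry":0,"rz":0,"gripper":0},{"x":0,"y":0,"z":0.006,"rx":0,"ry":0,"rz":0,"gripper":0},{"x":0,"y":0,"z":0.006,"rx":0,"ry":0,"rz":0,"gripper":0}])

```text
time: 17.05
tcp_pos: [0.5192, -0.1684, 0.1423]
tool_rot: [-180.0, 0.0, 20.3]
contact_force: [-2.1, -0.8, 2.7]
gripper_width: 0.0009
```

Emit:
play_rows(series=[{"x":0,"y":0,"z":0.003,"rx":0,"ry":0,"rz":0,"gripper":0},{"x":0,"y":0,"z":0.005,"rx":0,"ry":0,"rz":0,"gripper":0},{"x":0,"y":0,"z":0.005,"rx":0,"ry":0,"rz":0,"gripper":0}])

```text
time: 17.3
tcp_pos: [0.5192, -0.1684, 0.1413]
tool_rot: [-180.0, 0.0, 20.3]
contact_force: [-2.1, -0.8, 2.5]
gripper_width: 0.0007
```

Emit:
play_rows(series=[{"x":0,"y":0,"z":0.003,"rx":0,"ry":0,"rz":0,"gripper":0},{"x":0,"y":0,"z":0.004,"rx":0,"ry":0,"rz":0,"gripper":0},{"x":0,"y":0,"z":0.004,"rx":0,"ry":0,"rz":0,"gripper":0}])

```text
time: 17.55
tcp_pos: [0.5193, -0.1684, 0.1405]
tool_rot: [-180.0, 0.0, 20.3]
contact_force: [-1.5, -0.8, 2.9]
gripper_width: 0.0003
```

Emit:
play_rows(series=[{"x":0,"y":0,"z":0.003,"rx":0,"ry":0,"rz":0,"gripper":0},{"x":0,"y":0,"z":0.004,"rx":0,"ry":0,"rz":0,"gripper":0},{"x":0,"y":0,"z":0.004,"rx":0,"ry":0,"rz":0,"gripper":0}])

```text
time: 17.8
tcp_pos: [0.5193, -0.1684, 0.1398]
tool_rot: [-180.0, 0.0, 20.3]
contact_force: [-3.0, -1.0, 3.0]
gripper_width: 0.0004
```

Emit:
play_rows(series=[{"x":0,"y":0,"z":0.003,"rx":0,"ry":0,"rz":0,"gripper":0},{"x":0,"y":0,"z":0.004,"rx":0,"ry":0,"rz":0,"gripper":0},{"x":0,"y":0,"z":0.004,"rx":0,"ry":0,"rz":0,"gripper":0}])

```text
time: 18.05
tcp_pos: [0.5193, -0.1684, 0.1391]
tool_rot: [180.0, -0.0, 20.3]
contact_force: [-2.9, -1.0, 3.3]
gripper_width: 0.0006
```

Emit:
play_rows(series=[{"x":0,"y":0,"z":0.003,"rx":0,"ry":0,"rz":0,"gripper":0},{"x":0,"y":0,"z":0.004,"rx":0,"ry":0,"rz":0,"gripper":0},{"x":0,"y":0,"z":0.004,"rx":0,"ry":0,"rz":0,"gripper":0}])

```text
time: 18.3
tcp_pos: [0.5193, -0.1684, 0.1383]
tool_rot: [180.0, -0.0, 20.3]
contact_force: [-2.8, -0.3, 5.4]
gripper_width: 0.0003
```

Emit:
play_rows(series=[{"x":0,"y":0,"z":0.003,"rx":0,"ry":0,"rz":0,"gripper":0},{"x":0,"y":0,"z":0.004,"rx":0,"ry":0,"rz":0,"gripper":0},{"x":0,"y":0,"z":0.004,"rx":0,"ry":0,"rz":0,"gripper":0}])

```text
time: 18.55
tcp_pos: [0.5192, -0.1686, 0.1378]
tool_rot: [180.0, 0.0, 20.3]
contact_force: [-5.0, -1.7, 7.5]
gripper_width: 0.0006
```

Emit:
play_rows(series=[{"x":0,"y":0,"z":0.003,"rx":0,"ry":0,"rz":0,"gripper":0},{"x":0,"y":0,"z":0.003,"rx":0,"ry":0,"rz":0,"gripper":0},{"x":0,"y":0,"z":0.003,"rx":0,"ry":0,"rz":0,"gripper":0}])

```text
time: 18.8
tcp_pos: [0.5192, -0.1686, 0.1374]
tool_rot: [180.0, 0.0, 20.3]
contact_force: [-5.9, -2.1, 9.4]
gripper_width: 0.0005
```

Emit:
play_rows(series=[{"x":0,"y":0,"z":0.003,"rx":0,"ry":0,"rz":0,"gripper":0},{"x":0,"y":0,"z":0.004,"rx":0,"ry":0,"rz":0,"gripper":0},{"x":0,"y":0,"z":0.004,"rx":0,"ry":0,"rz":0,"gripper":0},{"x":0,"y":0,"z":0.004,"rx":0,"ry":0,"rz":0,"gripper":0}])

```text
time: 19.13
tcp_pos: [0.5192, -0.1687, 0.1368]
tool_rot: [180.0, 0.0, 20.3]
contact_force: [-7.9, -2.0, 11.5]
gripper_width: 0.0005
```

Emit:
play_rows(series=[{"x":0,"y":0,"z":-0.01,"rx":0,"ry":0,"rz":0,"gripper":0},{"x":0,"y":0,"z":-0.02,"rx":0,"ry":0,"rz":0,"gripper":0},{"x":0,"y":0,"z":-0.1,"rx":0,"ry":0,"rz":0,"gripper":0},{"x":0,"y":0,"z":-0.25,"rx":0,"ry":0,"rz":0,"gripper":0},{"x":0,"y":0,"z":-0.45,"rx":0,"ry":0,"rz":0,"gripper":0},{"x":0,"y":0,"z":-0.6,"rx":0,"ry":0,"rz":0,"gripper":0},{"x":0,"y":0,"z":-0.6,"rx":0,"ry":0,"rz":0,"gripper":0}])

```text
time: 19.72
tcp_pos: [0.5207, -0.1687, 0.2625]
tool_rot: [179.7, -0.4, 20.3]
contact_force: [0.5, -0.5, 0.9]
gripper_width: 0.0004
```

```bash
python3 - <<'E'
from h import *
a=snap('scene','s5.png')[:,:,::-1]
s=sensors.sense();b=snap('wrist','w5.png')[:,:,::-1];W=cam('wrist',s)
print(s['time'],s['tcp_pos'],s['contact_force'])
print(proj(W,[.5815,-.1455,.1865]))
u,v=map(int,proj(cam('scene'),[.5715,-.1455,.13]))
c=cv2.resize(a[v-40:v+40,u-35:u+35],(525,600),interpolation=2)
d=cv2.resize(b[70:250,200:310],(275,450),interpolation=2)
o=np.zeros((600,800,3),np.uint8);o[:,:525]=c;o[:450,525:]=d;cv2.imwrite('pics/c5.png',o)
E
```

```text
19.7667 [ 0.52030889 -0.16857481  0.25916877] [ 0.0781355  -0.52231005 -0.64284136]
(np.float64(254.5304071635681), np.float64(121.26164521647712))
```

View pics/c5.png

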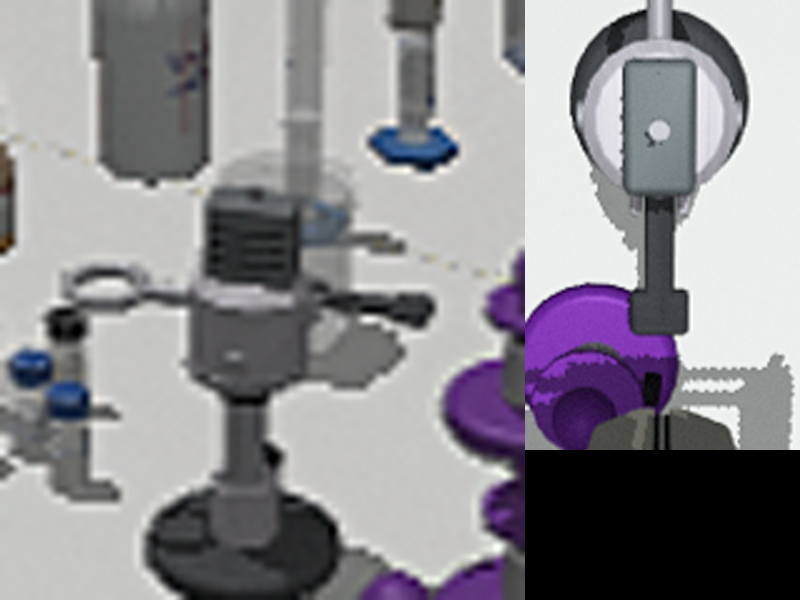

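```bash
python3 - <<'E'
from h import *
s=sensors.sense();W=cam('wrist',s);S=cam('scene');print(s['tcp_pos'])
y=np.radians(20.3);e=np.array([np.cos(y),np.sin(y),0])
o=np.array([.5815,-.1455,.1055])
u,v=map(int,proj(S,[.5715,-.1455,.13]))
def sc(p): a=proj(S,p);return np.round([(a[0]-u+35)*7.5,(a[1]-v+40)*7.5])
def wc(p): a=proj(W,p);return np.round([(a[0]-200)*2.5+525,(a[1]-70)*2.5])
for h in (.076,.081): print('pin',h,sc(o+[0,0,h]),wc(o+[0,0,h]))
print('ring',sc(o+.064*e+[0,0,.025]))
for q in (0,.3,.45,.52,.6):
    b=.6-q
    for L in (37,46,55):
        p=o-e*(.024+L/1e3*np.cos(b)-.005*np.sin(b))+[0,0,.030+L/1e3*np.sin(b)+.005*np.cos(b)]; print(q,L,sc(p),wc(p))
E
```

```text
[ 0.51972105 -0.16841438  0.25672254]
pin 0.076 [252. 192.] [663. 125.]
pin 0.081 [252. 181.] [663. 126.]
ring [107. 283.]
0 37 [371. 250.] [663. 279.]
0 46 [389. 242.] [663. 305.]
0 55 [407. 233.] [663. 331.]
0.3 37 [384. 272.] [663. 290.]
0.3 46 [404. 268.] [663. 316.]
0.3 55 [425. 265.] [663. 342.]
0.45 37 [388. 283.] [663. 292.]
0.45 46 [409. 283.] [663. 317.]
0.45 55 [430. 282.] [663. 341.]
0.52 37 [389. 289.] [663. 291.]
0.52 46 [410. 290.] [663. 316.]
0.52 55 [431. 290.] [663. 340.]
0.6 37 [390. 295.] [663. 291.]
0.6 46 [411. 297.] [663. 314.]
0.6 55 [432. 300.] [663. 338.]
```

```bash
python3 - <<'E'
from h import *
S=cam('scene');o=np.zeros((420,800,3),np.uint8)
for i,(f,p) in enumerate([('s.png',[.5022,.1533,.076]),('s5.png',[.5815,-.1455,.1815])]):
    u,v=map(int,proj(S,p));a=cv2.imread('pics/'+f)
    o[:400,i*400:i*400+390]=cv2.resize(a[v-14:v+14,u-14:u+14],(390,400),interpolation=0)
cv2.imwrite('pics/c6.png',o)
E
```

```text
(no output)
```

View pics/c6.png

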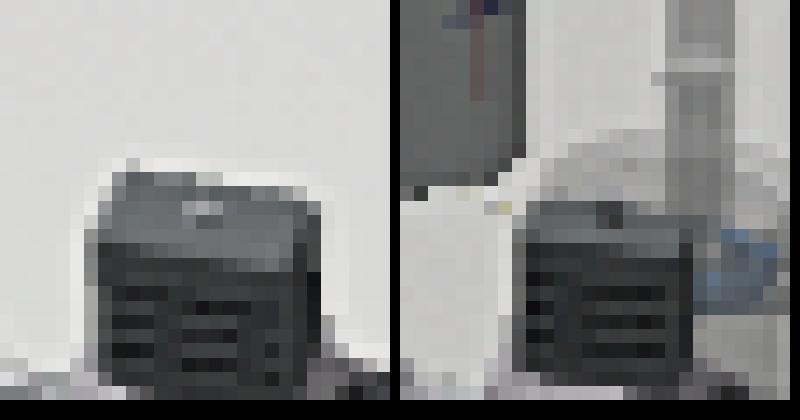

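```bash
python3 - <<'E'
from h import *
s=sensors.sense();print(s['time'],s['tcp_pos'],s['contact_force']);print(arm.close_job())
E
```

```text
19.8167 [ 0.51972105 -0.16841438  0.25672254] [-0.84841123 -0.31705599 -0.66228394]
the job is handed in; nothing more can be done
None
```

I mounted the ring holder on the bench stand, latched it and handed the job in at 19.8 s. The interface gives no verdict, so what follows rests on my own measurements.

- **Seating:** I felt the noses meet the ball, the snap, and the pin sliding at about 9 N. The force then climbed steeply to about 16 N of push, with the lever still up. The rim sits about 0.105 m above the bench, which fits the camera estimate of the ball's height (0.118 m).
- **Latch:** I pressed the lever down with the closed fingers until it met its stop at about 12 N, then lifted clear by about 12 cm.
- **Force limit:** The highest push I read was about 16 N on the socket and 12 N on the lever, against the 25 N limit. These are readings taken at the end of each move; I did not see the peaks in between.
- **Last checks:**
  - The lever looks level; its pad is where the 0.6 rad position should put it, to within a few pixels.
  - The holder looks upright.
  - The pin's side is visible above the block, about 2 pixels against the 1.5 expected for 5 mm. The pictures are too coarse to measure its height exactly.
  - The three camera views of the ball disagreed by 1 to 1.5 mm; I corrected the position by feel while lowering.
  - I did not measure the bystanders again, but the arm kept clear of them.

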